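# Load the kit rack in reverse order

## Task

Move the four metal parts from the plywood delivery rack into the empty blue kit rack, one to a bay, in the reverse order (left and right as seen from the robot): the part at the left end of the delivery rack goes into the bay at the right end of the kit rack, the next one beside it, and so on. Each part ends standing upright on its foot, about in the middle of its bay; set them down gently, never let one drop or fall.

Things in the scene. Friction and masses are not known exactly. Their poses are not given: they have to be found in the camera images.
- hex: Loose steel hexagonal standoff, 36 mm across its flats, 62 mm tall, about 0.2 kg, a small dark hole in the top. Origin at the centre of its underside, z up; at the start it stands upright with its underside 16 mm above the table, on its pad. Two of its flats face +x and -x of its own frame; that frame is within 0.12 rad of the delivery rack's yaw at the start.
- sleeve: Loose plain round aluminium sleeve, 38 mm diameter, 52 mm tall, about 0.12 kg, with a wide dark bore 25 mm across showing in the top. Origin at the centre of its underside, z up; at the start it stands upright with its underside 16 mm above the table, on its pad. 
- block: Loose square aluminium block, 36 x 36 mm, 48 mm tall, about 0.16 kg, dark hole in the top with four small ones at the corners. Origin at the centre of its underside, z up; at the start it stands upright with its underside 16 mm above the table, on its pad. Its faces look along its own x and y axes; that frame is within 0.12 rad of the delivery rack's yaw at the start.
- bushing: Loose steel flanged bushing: a foot flange 48 mm in diameter and 10 mm thick, on it a round hub 28 mm in diameter up to 56 mm above the underside; about 0.15 kg. Take it by the hub. Origin at the centre of its underside, z up; at the start it stands upright with its underside 16 mm above the table, on its pad. 
- delivery_rack: Fixed plywood strip, 80 (its x) by 300 mm (its y), 10 mm thick, with the row of parts on four black pads. Origin: centre of its underside, on the table. Places at y = +105, +35, -35, -105 mm, x = 0. Its +y end is the left one seen from the robot's base; yaw within 0.2 rad of the world's. It lies in front of or behind the kit rack, about 185 mm apart; things under 20 mm high lie between.
- kit_rack: Fixed blue rack, 80 (its x) by 285 mm (its y), empty at the start. Origin: centre of its underside, on the table. Bay centres at y = +105, +35, -35, -105 mm, x = 0; each bay 65 (y) by 74 mm (x) inside, floor 10 mm above the table. Ribs between bays rise 12 mm above the floor, lips on the long sides 4 mm. Its +y end is the left one seen from the robot's base; yaw within 0.2 rad.
- pad_hex: The hexagonal pad (54 mm across flats) on which the hexagonal standoff stands at the start. Part of the delivery rack, fixed and never moved; it only marks from which place the part came. Black rubber, 6 mm thick, origin at the centre of its underside (10 mm above the table). 
- pad_sleeve: The cross-shaped pad (62 mm long arms, 28 mm wide) on which the plain sleeve stands at the start. Part of the delivery rack, fixed and never moved; it only marks from which place the part came. Black rubber, 6 mm thick, origin at the centre of its underside (10 mm above the table). 
- pad_block: The square pad (56 mm) on which the square block stands at the start. Part of the delivery rack, fixed and never moved; it only marks from which place the part came. Black rubber, 6 mm thick, origin at the centre of its underside (10 mm above the table). 
- pad_bushing: The round pad (60 mm diameter) on which the flanged bushing stands at the start. Part of the delivery rack, fixed and never moved; it only marks from which place the part came. Black rubber, 6 mm thick, origin at the centre of its underside (10 mm above the table). 
Not all that is in view belongs to the job. What is shaped like the bushing but orange or pink is not meant.

How it is judged:
By the outcome, as a careful person would: the job done as asked, in the order asked, and still so for the second after the job is handed in, with the robot touching nothing.
It also fails if it takes over 80 s, if anything falls off the work surface, if the arm or the gripper's body presses on something with over 40 N, if the wrist force passes 120 N, or if a joint passes its speed limit or range.

## Robot

A 6-joint arm with a two-finger parallel gripper is mounted at the origin on the work surface. World frame = base frame: x ahead of the robot, y to its left, z up, the work surface at z = 0. Lengths are in m, angles in rad, forces in N, time in s.
With the tool pointing down it reaches from about 0.25 to 0.775 m from the base axis. Payload 4 kg.
Tool frame: the origin (TCP) lies on the centre line of the jaws, within the pads' length; the fingertips stand 14 mm ahead of it and the grasp point (between the pads) lies 5 mm behind it (robot.tcp_to_tips is the distance from the TCP to the fingertips, in m); z points along the fingers, y is the line along which they close (so a half turn about z gives the same grasp; the last joint's range is limited). The gripper opens to 94 mm and grips with 3 to 60 N. Pads are 16 mm wide; open, the fingers measure 119 mm over their backs; the gripper's body (75 mm by 177 mm) begins 78 mm behind the grasp point.
Start: joints at [1.225, 0.087, 1.371, -0, 1.684, -0.103], TCP at [0.132, 0.534, 0.22] pointing down, gripper open.
Joint ranges: [-3.1, 3.1], [-0.76, 2.03], [0.27, 2.55], [-1.08, 4.22], [0.17, 2.65], [-2.57, 2.57]. Speed limits (rad/s): [2.79, 2.79, 3.14, 3.14, 3.14, 3.14].

## Interface

Orientations are given as [roll, pitch, yaw] about the fixed x, y, z axes, in that order (R = Rz(yaw) Ry(pitch) Rx(roll)).
In Python, from bench import robot gives the robot as it stands.
- The arm moves only by the tool carry_out, never from a script. Its argument "increments" is a list of rows, each a list of 3 entries, a list of its own where there are three numbers: the closure in counts, from 0 (fully open) to 255 (shut), then the shift along the tool's x, y, z in mm, then the turn about the tool's z in degrees. In form: [[fingers, [dx, dy, dz], twist], ...]. A call has 1 to 8 rows; each row shifts and turns the commanded pose from where the row before left it, along the tool's axes as they then stand; what a row does not reach is not made up. A row lasts 1/10 s, in which the tool goes at most 50 mm and 8.59 degrees, less where a joint would pass 70% of its speed; a pose out of reach is approached as far as the arm can. A call with a gripper value outside its range is refused whole. The fingers move at their own pace and stop on an object; the grip force is fixed at half the most. Time passes only in rows, so rows that do not move let the fingers close. It gives the time, the measured TCP pose, the force, the opening and the grip force at its end, in the units of the state.
- robot.get_obs(): the state, without advancing time (a new reading comes with each control period).
- robot.snapshot(name): name is "scene" or "top"; returns the picture (384x512x3 uint8, blue, green, red); there is no depth.
- robot.get_calibration(name): a dict with "vfov" (degrees; the focal length in pixels is half the picture's height over the tangent of half this angle, whatever the lens; pixels are square), "cx", "cy" (the principal point, pixels), "k1" (the pictures are not rectified: a ray, as slopes to the right and down, at radius r is drawn at 1 + k1 r^2 times it, then the intrinsics apply), "T" (4x4, takes a point from camera to world coordinates). Camera axes: x right, y down, z forward; pixel columns grow to the right and rows downward; lengths in m; the calibration is good to about 2 mm. A picture is of the moment at which its call begins. get_calibration takes no time and is no camera call.
- robot.close_job(): hands the job in; it is judged then, once.
The state is a dict: "time": time; "joint_positions": joint angles; "qvel": joint speeds; "joint_torque": joint torques, N m; "tool_pos": TCP position; "ee_rot": TCP orientation; "wrist_force": force on the tool from outside, world axes, zero at the start; "wrist_torque": the same for the moment, N m; "width": finger opening in m; "finger_force": force on a finger pad.
Only numpy, scipy, OpenCV 4.12 (cv2) and the standard library are available. Lean on these libraries where they do the work, as an engineer would, in place of code of your own. Each camera call takes 0.05 s, during which the arm holds its last target. There are 200 camera calls.

## Working session

There is one attempt and no reset: what is moved stays moved. The work goes in short steps, Python scripts to look and compute and a tool call to move; the robot and the scene stay as the last step left them, time stands still between calls to the robot, and variables do not carry over. Pictures are saved under pics/ and viewed, at most 14 in all, crops included, and the job is handed in when it is done.

Besides the shell and the picture viewer there is one more tool, called after "Emit:" as name([rows], argument=value, ...), one row to a line, values as JSON. carry_out: Moves the arm, as the interface text tells. Its arguments: {"type":"object","properties":{"increments":{"type":"array","items":{"type":"array"}}},"required":["increments"]}

```bash
ls; mkdir -p pics
python3 - <<'E'
from bench import robot
import cv2
for n in("scene","top"):
    cv2.imwrite(f"pics/{n}0.png",robot.snapshot(n)); print(robot.get_calibration(n))
print(robot.get_obs())
E
```

```text
pics
{'vfov': 45.69947689020124, 'cx': 249.83348638824893, 'cy': 187.244528141729, 'k1': 0.024721032364422545, 'T': array([[ 0.69525031,  0.50723831, -0.50925072,  0.94368416],
       [ 0.71865921, -0.47825867,  0.50477478, -0.48115572],
       [ 0.01248753, -0.71692255, -0.69704098,  0.65403928],
       [ 0.        ,  0.        ,  0.        ,  1.        ]])}
{'vfov': 45.56948903127661, 'cx': 245.54951193325186, 'cy': 195.62977801350794, 'k1': 0.060959071659993945, 'T': array([[ 0.02025109, -0.99307081,  0.11575948,  0.40961474],
       [-0.99943999, -0.02319264, -0.02412055, -0.04863614],
       [ 0.02663818, -0.11520619, -0.99298436,  0.90405753],
       [ 0.        ,  0.        ,  0.        ,  1.        ]])}
{'time': 0.1, 'joint_positions': array([ 1.22487450e+00,  8.78793660e-02,  1.37205680e+00,  1.99193265e-05,
        1.68362722e+00, -1.03099401e-01]), 'qvel': array([-0.00015445, -0.00266007, -0.0036806 , -0.00068413, -0.00095669,
       -0.0009708 ]), 'joint_torque': array([ 2.04522083e-03, -3.41254377e+01, -3.03302264e+01,  7.19685573e-02,
        3.04574647e-02, -1.01224482e-04]), 'tool_pos': array([0.13208446, 0.53342983, 0.21844566]), 'ee_rot': array([-3.13963442e+00, -2.22513666e-04,  2.89877224e+00]), 'wrist_force': array([-0.00809436,  0.83305772, -0.07922133]), 'wrist_torque': array([0.05278368, 0.00162393, 0.01323174]), 'finger_force': 0.0, 'width': 0.09394078139479134}
```

View pics/scene0.png

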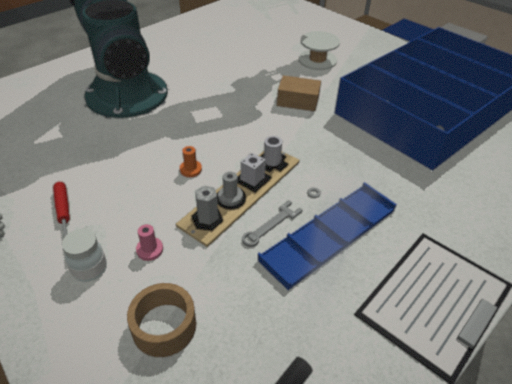

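View pics/top0.png

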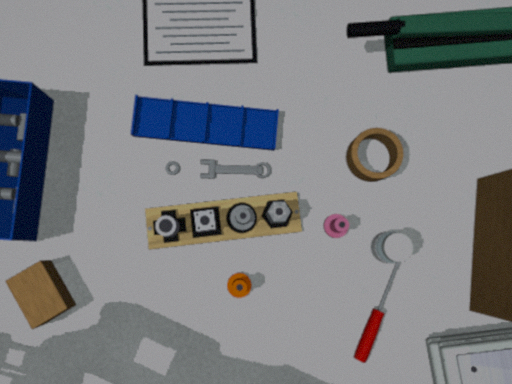

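The top view shows the delivery rack near x-low (around px (223,220)). From left to right it holds the sleeve (168,226), block (205,221), bushing (242,217) and hex (278,212). The blue kit rack lies beyond it at (205,123). Next I'll measure from enlarged crops and masks.

```bash
cat > h.py <<'E'
from bench import robot
import cv2, numpy as np
def cal(n):
    c=robot.get_calibration(n); f=192/np.tan(np.radians(c["vfov"])/2); return c,f
def ray(n,p,z):
    "pixels -> world xy on plane z"
    c,f=cal(n); p=np.atleast_2d(np.asarray(p,float)); d=(p-[c["cx"],c["cy"]])/f; u=d.copy()
    for _ in range(20): u=d/(1+c["k1"]*(u**2).sum(1,keepdims=True))
    D=np.c_[u,np.ones(len(u))]@c["T"][:3,:3].T; o=c["T"][:3,3]
    return (o+D*((z-o[2])/D[:,2:]))[:,:2]
def proj(n,P):
    c,f=cal(n); q=(np.atleast_2d(P)-c["T"][:3,3])@c["T"][:3,:3]; u=q[:,:2]/q[:,2:]
    return u*(1+c["k1"]*(u**2).sum(1,keepdims=True))*f+[c["cx"],c["cy"]]
def rect(n,mask,z):
    "largest blob as min-area rectangle on plane z: centre, sizes, yaw of short side"
    k=max(cv2.findContours(mask,cv2.RETR_EXTERNAL,cv2.CHAIN_APPROX_NONE)[0],key=cv2.contourArea)
    (c,s,a)=cv2.minAreaRect((ray(n,k[:,0],z)*1000).astype(np.float32))
    if s[0]>s[1]: s=s[::-1]; a+=90
    a=(a+90)%180-90
    return np.round(c,1),np.round(s,1),round(a,2)
E
python3 - <<'E'
from h import *
t=cv2.imread("pics/top0.png"); s=cv2.imread("pics/scene0.png")
h=cv2.cvtColor(t,cv2.COLOR_BGR2HSV)
b=cv2.inRange(h,(105,120,60),(130,255,255)); b[:,:100]=0
for z in(0.014,.022): print("kit",rect("top",b,z))
w=cv2.inRange(h,(12,60,90),(30,255,255)); w[:185]=0;w[255:]=0;w[:,:130]=0;w[:,310:]=0
w=cv2.morphologyEx(w,cv2.MORPH_CLOSE,np.ones((35,35)))
print("deliv",rect("top",w,0.01))
cv2.imwrite("pics/c1.png",cv2.resize(t[185:260,140:310],None,fx=4.7,fy=4.7,interpolation=cv2.INTER_CUBIC))
cv2.imwrite("pics/c2.png",cv2.resize(s[130:235,170:310],None,fx=5.6,fy=5.6,interpolation=cv2.INTER_CUBIC))
cv2.imwrite("pics/c3.png",cv2.resize(t[85:160,125:285],None,fx=5,fy=5,interpolation=cv2.INTER_CUBIC))
E
```

```text
kit (array([658.1,  13.4]), array([ 82. , 286.2]), -4.26)
kit (array([655.8,  12.8]), array([ 81.3, 283.6]), -4.26)
deliv (array([465.5, -28. ]), array([ 78.7, 298.7]), 7.79)
```

View pics/c1.png

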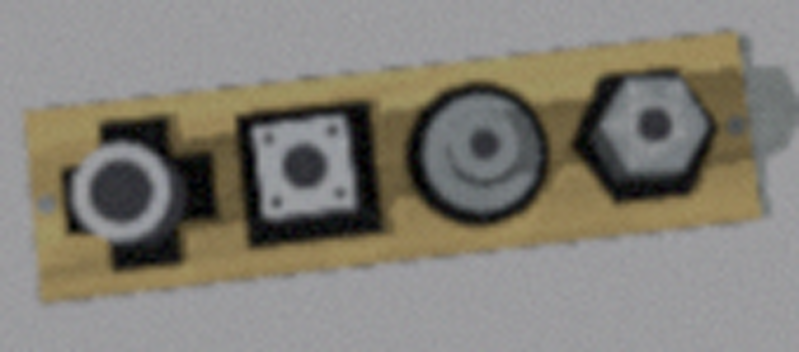

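View pics/c3.png

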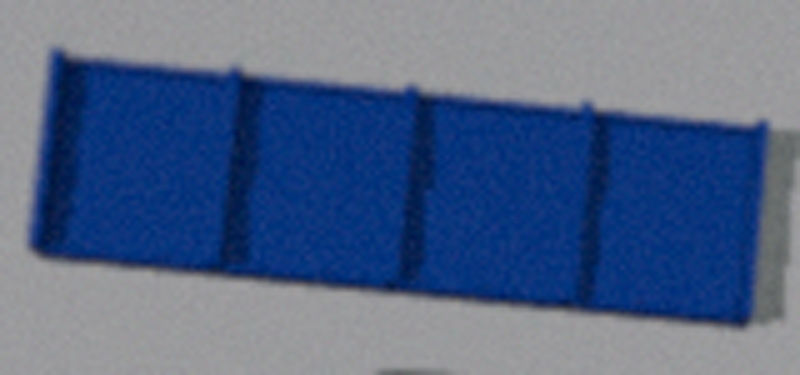

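Run:
```python
from h import *
px=lambda u:(np.array(u,float)+.5)/4.7-.5+[140,185]
pk=dict(sleeve=((122,188),.068),block=((304,166),.064),bushing=((485,144),.072),hex=((655,125),.078))
for (k,(u,z)),y in zip(pk.items(),(105,35,-35,-105)):
    a=np.radians(7.3); e=np.array([465.5,-28])+[-np.sin(a)*y,np.cos(a)*y]
    print(k,np.round(ray("top",px(u),z)[0]*1000,1),"rack-pred",np.round(e,1))
q=ray("top",px([(268,139),(334,130),(341,192),(277,203)]),.064)*1000; print("block corners",q.round(1), q.mean(0))
d=q[0]+q[3]-q[1]-q[2]; print("block yaw",np.degrees(np.arctan2(-d[0],d[1])))
q=ray("top",px([(619,76),(678,69)]),.078); d=q[0]-q[1]; print("hex yaw",np.degrees(np.arctan2(-d[0],d[1])))
pz=lambda u:(np.array(u,float)+.5)/5-.5+[125,85]
r=ray("top",pz([(57,52),(237,70),(412,90),(588,107),(765,125)]),.022)*1000; print(r.round(1)); 
a=np.radians(-4.26)
for y in(105,35,-35,-105): print("bay",y,np.round([657.2-np.sin(a)*y,13+np.cos(a)*y],1))
```

```text
sleeve [450.7  75.3] rack-pred [452.2  76.1]
block [460.9   5.7] rack-pred [461.1   6.7]
bushing [470.5 -64.6] rack-pred [469.9 -62.7]
hex [ 478.9 -130. ] rack-pred [ 478.8 -132.1]
block corners [[471.2  20.1]
 [475.3  -5.5]
 [451.1  -9. ]
 [446.3  15.7]] [460.96714847   5.32632214]
block yaw 10.006992850167022
hex yaw 8.111292147771152
[[ 706.8  149.6]
 [ 701.9   79.1]
 [ 696.    10. ]
 [ 691.2  -59.8]
 [ 685.9 -130.2]]
bay 105 [665.  117.7]
bay 35 [659.8  47.9]
bay -35 [654.6 -21.9]
bay -105 [649.4 -91.7]
```

View pics/c2.png

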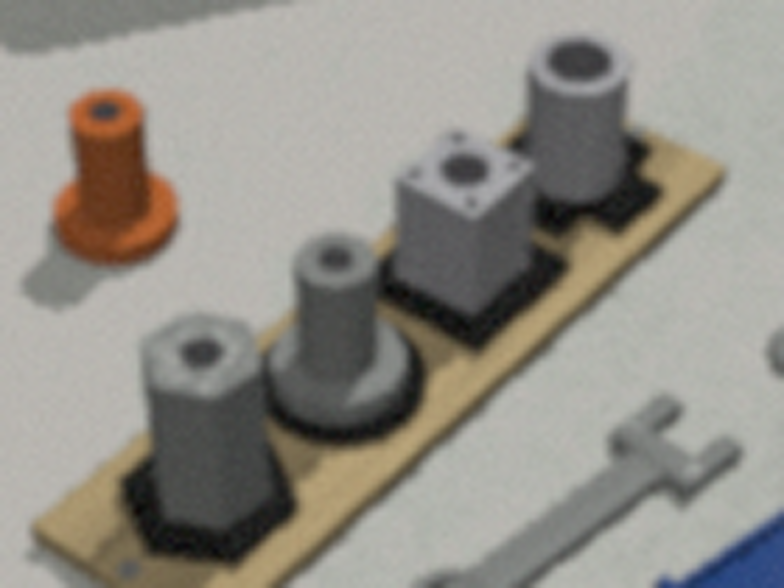

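The scene view confirms the order left to right: sleeve, block, bushing, hex, so the kit from right to left gets sleeve, block, bushing, hex. First I turn the tool so it closes across the row.

Emit:
carry_out([
  [0, [0, 0, 0], 8.5],
  [0, [0, 0, 0], 8.5],
  [0, [0, 0, 0], 8.5],
  [0, [0, 0, 0], 8.5],
  [0, [0, 0, 0], 8.5],
  [0, [0, 0, 0], 8.5],
  [0, [0, 0, 0], 8.5],
  [0, [0, 0, 0], 8.5],
])

```text
time: 0.9
tool_pos: [0.1321, 0.5336, 0.2188]
ee_rot: [-3.141, 0.001, 1.706]
wrist_force: [-0.0, 0.6, -0.5]
width: 0.0937
finger_force: 0.0
```

```bash
cat > go.py <<'E'
"python3 go.py x y z yaw_rack_deg (mm): twist to do, and shift in tool axes BEFORE the twist"
import sys; from h import *
from scipy.spatial.transform import Rotation as R
o=robot.get_obs(); x,y,z,a=map(float,sys.argv[1:5])
M=R.from_euler("xyz",o["ee_rot"]); yaw=np.degrees(o["ee_rot"][2])
d=M.inv().apply(np.array([x,y,z])-o["tool_pos"]*1000)
tw=yaw-90-a; d2=(M*R.from_euler("z",tw,degrees=True)).inv().apply(np.array([x,y,z])-o["tool_pos"]*1000)
print("t",round(o["time"],2),"pos",(o["tool_pos"]*1000).round(1),"yaw-90",round(yaw-90,2),"shift",d.round(1),"twist",round(tw,2),"shift after twist",d2.round(1),"w",round(o["width"]*1000,1),"F",o["wrist_force"].round(1))
E
python3 go.py 451 75.5 120 7.8
python3 - <<'E'
from h import *
px=lambda u:(np.array(u,float)+.5)/5.6-.5+[170,130]
for k,u,z in(("sleeve",(578,60),.068),("block",(467,169),.064),("bushing",(335,259),.072),("hex",(202,351),.078)): print(k,np.round(ray("scene",px(u),z)[0]*1000,1))
E
```

```text
t 0.9 pos [132.1 533.6 218.8] yaw-90 7.74 shift [-496.7  254.3   99.2] twist -0.06 shift after twist [-497.   253.8   99.2] w 93.7 F [-0.   0.6 -0.5]
sleeve [448.1  74.5]
block [460.8   5. ]
bushing [470.  -66.2]
hex [ 477.9 -130.5]
```

Emit:
carry_out([
  [0, [-36, 18, 4], 0],
  [0, [-36, 18, 4], 0],
  [0, [-36, 18, 4], 0],
  [0, [-36, 18, 4], 0],
  [0, [-36, 18, 4], 0],
  [0, [-36, 18, 4], 0],
  [0, [-36, 18, 4], 0],
  [0, [-36, 18, 4], 0],
])

```text
time: 1.7
tool_pos: [0.3157, 0.2674, 0.1869]
ee_rot: [-3.141, 0.0, 1.712]
wrist_force: [0.5, -0.3, -0.6]
width: 0.0942
finger_force: 0.0
```

Emit:
carry_out([
  [0, [-36, 18, 10], 0],
  [0, [-36, 18, 10], 0],
  [0, [-36, 18, 10], 0],
  [0, [-36, 18, 10], 0],
  [0, [-36, 18, 10], 0],
  [0, [-24, 18, 0], 0],
  [0, [0, 0, 0], 0],
  [0, [0, 0, 0], 0],
])

```text
time: 2.5
tool_pos: [0.4506, 0.0821, 0.1369]
ee_rot: [-3.14, -0.001, 1.711]
wrist_force: [-0.4, 0.2, -0.1]
width: 0.094
finger_force: 0.0
```

```bash
python3 go.py 450 75 43 7.8
```

```text
t 2.5 pos [450.6  82.1 136.9] yaw-90 8.01 shift [-7.  -1.4 93.9] twist 0.21 shift after twist [-7.  -1.4 93.9] w 94.0 F [-0.4  0.2 -0.1]
```

Emit:
carry_out([
  [0, [-7, -1.4, 4], 0],
  [0, [0, 0, 15], 0],
  [0, [0, 0, 20], 0],
  [0, [0, 0, 20], 0],
  [0, [0, 0, 20], 0],
  [0, [0, 0, 15], 0],
  [0, [0, 0, 0], 0],
  [0, [0, 0, 0], 0],
])

```text
time: 3.3
tool_pos: [0.4501, 0.0757, 0.0437]
ee_rot: [-3.142, -0.0, 1.713]
wrist_force: [-0.6, -0.1, -0.3]
width: 0.0939
finger_force: 0.0
```

```bash
python3 go.py 450 75 43 7.8
python3 - <<'E'
from h import *
cv2.imwrite("pics/s1.png",cv2.resize(robot.snapshot("scene")[90:240,150:350],None,fx=4,fy=4))
E
```

```text
t 3.3 pos [450.1  75.7  43.7] yaw-90 8.17 shift [-0.7 -0.2  0.7] twist 0.37 shift after twist [-0.7 -0.2  0.7] w 93.9 F [-0.6 -0.1 -0.3]
```

View pics/s1.png

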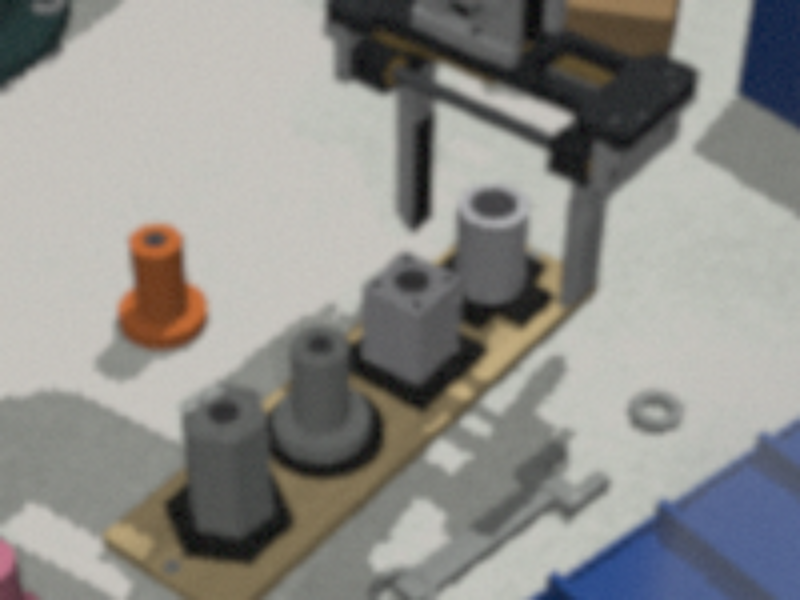

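The fingers straddle the sleeve (490,240 in the crop) and clear everything else, so I close.

Emit:
carry_out([
  [110, [0, 0, 0], 0],
  [140, [0, 0, 0], 0],
  [160, [0, 0, 0], 0],
  [220, [0, 0, 0], 0],
  [220, [0, 0, 0], 0],
  [220, [0, 0, 0], 0],
  [220, [0, 0, 0], 0],
  [220, [0, 0, 0], 0],
])

```text
time: 4.15
tool_pos: [0.4502, 0.0751, 0.0434]
ee_rot: [-3.141, -0.0, 1.712]
wrist_force: [-1.1, -0.4, 1.4]
width: 0.0376
finger_force: 30.0
```

Emit:
carry_out([
  [220, [0, 0, -5], 0],
  [220, [0, 0, -10], 0],
  [220, [0, 0, -20], 0],
  [220, [0, 0, -25], 0],
  [220, [0, 0, -20], 4],
  [220, [0, 0, -10], 4],
  [220, [0, 0, 0], 4],
  [220, [0, 0, 0], 0],
])

```text
time: 4.95
tool_pos: [0.4511, 0.0752, 0.1347]
ee_rot: [3.14, -0.0, 1.503]
wrist_force: [0.6, -0.9, -2.3]
width: 0.0376
finger_force: 30.0
```

```bash
python3 go.py 648.9 -92 133 -4.3
```

```text
t 4.95 pos [451.1  75.2 134.7] yaw-90 -3.9 shift [-153.3  208.8    2.1] twist 0.4 shift after twist [-151.9  209.8    2.1] w 37.6 F [ 0.6 -0.9 -2.3]
```

Emit:
carry_out([
  [220, [-7, 10, 0], 0.4],
  [220, [-15, 20, 0], 0],
  [220, [-22, 30, 0], 0],
  [220, [-25, 34, 0], 0],
  [220, [-25, 34, 0], 0],
  [220, [-25, 34, 0], 0],
  [220, [-20, 28, 0], 0],
  [220, [-13, 19, 0], 0],
])

```text
time: 5.75
tool_pos: [0.6492, -0.095, 0.132]
ee_rot: [-3.141, 0.0, 1.495]
wrist_force: [0.1, -0.3, -0.9]
width: 0.0377
finger_force: 30.0
```

Emit:
carry_out([
  [220, [0, 0, 0], 0],
  [220, [0, 0, 0], 0],
  [220, [0, 0, 0], 0],
])

```text
time: 6.05
tool_pos: [0.6469, -0.0915, 0.1331]
ee_rot: [-3.14, -0.001, 1.496]
wrist_force: [0.1, 0.4, -1.9]
width: 0.0375
finger_force: 30.0
```

```bash
python3 go.py 648.9 -92 37.4 -4.3
```

```text
t 6.05 pos [646.9 -91.5 133.1] yaw-90 -4.26 shift [-0.4  2.2 95.7] twist 0.04 shift after twist [-0.4  2.2 95.7] w 37.5 F [ 0.1  0.4 -1.9]
```

Emit:
carry_out([
  [220, [-0.4, 2, 10], 0],
  [220, [0, 0, 20], 0],
  [220, [0, 0, 25], 0],
  [220, [0, 0, 20], 0],
  [220, [0, 0, 12], 0],
  [220, [0, 0, 4], 0],
  [220, [0, 0, 0], 0],
  [220, [0, 0, 0], 0],
])

```text
time: 6.85
tool_pos: [0.6504, -0.0927, 0.0439]
ee_rot: [3.139, 0.0, 1.496]
wrist_force: [0.3, 0.5, -1.4]
width: 0.0375
finger_force: 30.0
```

```bash
python3 go.py 648.9 -92 37.4 -4.3
python3 - <<'E'
from h import *
cv2.imwrite("pics/s2.png",cv2.resize(robot.snapshot("scene")[120:320,200:420],None,fx=3,fy=3))
E
```

```text
t 6.85 pos [650.4 -92.7  43.9] yaw-90 -4.3 shift [ 0.6 -1.5  6.5] twist -0.0 shift after twist [ 0.6 -1.5  6.5] w 37.5 F [ 0.3  0.5 -1.4]
```

View pics/s2.png

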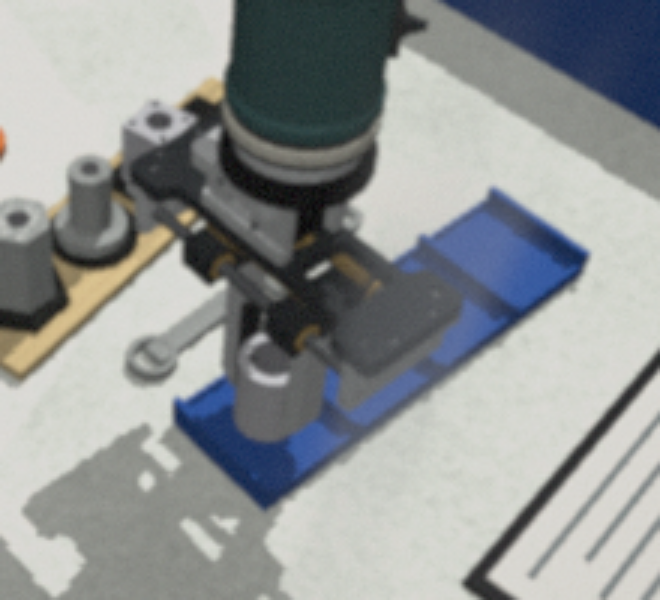

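The sleeve hangs over the right-end bay (crop 275,400), upright. I lower it gently.

Emit:
carry_out([
  [220, [0, 0, 2], 0],
  [220, [0, 0, 2], 0],
  [220, [0, 0, 1], 0],
  [220, [0, 0, 0.5], 0],
  [220, [0, 0, 0.5], 0],
  [220, [0, 0, 0], 0],
])

```text
time: 7.5
tool_pos: [0.6497, -0.0927, 0.0375]
ee_rot: [3.141, 0.0, 1.496]
wrist_force: [-1.9, 1.2, 4.9]
width: 0.0376
finger_force: 30.0
```

Emit:
carry_out([
  [220, [0, 0, 0.5], 0],
  [220, [0, 0, 0], 0],
  [220, [0, 0, 0], 0],
])

```text
time: 7.8
tool_pos: [0.6497, -0.0927, 0.0374]
ee_rot: [3.141, 0.0, 1.496]
wrist_force: [-3.1, -0.1, 6.8]
width: 0.0379
finger_force: 30.0
```

Contact felt (+7 N), so I release.

Emit:
carry_out([
  [150, [0, 0, 0], 0],
  [140, [0, 0, 0], 0],
  [120, [0, 0, 0], 0],
  [80, [0, 0, 0], 0],
  [60, [0, 0, 0], 0],
  [60, [0, 0, -10], 0],
  [60, [0, 0, -20], 0],
  [60, [0, 0, -25], 0],
])

```text
time: 8.6
tool_pos: [0.6489, -0.0925, 0.0908]
ee_rot: [-3.139, -0.0, 1.496]
wrist_force: [-0.7, -0.7, -0.2]
width: 0.0717
finger_force: 0.0
```

Emit:
carry_out([
  [40, [0, 0, -25], 0],
  [0, [0, 0, -15], 0],
  [0, [0, 0, 0], 0],
])

```text
time: 8.9
tool_pos: [0.6514, -0.093, 0.135]
ee_rot: [3.135, 0.001, 1.496]
wrist_force: [0.1, -0.0, -0.4]
width: 0.0918
finger_force: 0.0
```

```bash
python3 go.py 461 5.3 136 10
```

```text
t 8.9 pos [651.4 -93.  135. ] yaw-90 -4.31 shift [  83.7 -197.2   -2.5] twist -14.31 shift after twist [ 129.9 -170.4   -2.5] w 91.8 F [ 0.1 -0.  -0.4]
```

Block next: I shift back first and then twist -14.3.

Emit:
carry_out([
  [0, [8, -20, 0], 0],
  [0, [15, -35, 0], 0],
  [0, [18, -42, 0], 0],
  [0, [18, -42, 0], 0],
  [0, [15, -35, 0], 0],
  [0, [9.7, -23, 0], 0],
  [0, [0, 0, 0], -7],
  [0, [0, 0, 0], -7.3],
])

```text
time: 9.7
tool_pos: [0.4579, 0.0062, 0.1298]
ee_rot: [-3.14, -0.001, 1.751]
wrist_force: [0.0, 0.0, 1.0]
width: 0.0942
finger_force: 0.0
```

Emit:
carry_out([
  [0, [0, 0, 0], 0],
  [0, [0, 0, 0], 0],
])

```text
time: 9.9
tool_pos: [0.4589, 0.0057, 0.1301]
ee_rot: [-3.14, -0.001, 1.743]
wrist_force: [1.1, -0.8, -0.4]
width: 0.0942
finger_force: 0.0
```

```bash
python3 go.py 461 5.3 43 10
```

```text
t 9.9 pos [458.9   5.7 130.1] yaw-90 9.84 shift [-0.8  2.1 87.1] twist -0.16 shift after twist [-0.8  2.1 87.1] w 94.2 F [ 1.1 -0.8 -0.4]
```

Emit:
carry_out([
  [0, [-0.8, 2, 5], 0],
  [0, [0, 0, 15], 0],
  [0, [0, 0, 20], 0],
  [0, [0, 0, 20], 0],
  [0, [0, 0, 18], 0],
  [0, [0, 0, 9], 0],
  [0, [0, 0, 0], 0],
  [0, [0, 0, 0], 0],
])

```text
time: 10.7
tool_pos: [0.462, 0.0051, 0.0443]
ee_rot: [3.141, 0.0, 1.745]
wrist_force: [-0.5, 0.2, 1.1]
width: 0.0942
finger_force: 0.0
```

```bash
python3 go.py 461 5.3 43 10
```

```text
t 10.7 pos [462.    5.1  44.3] yaw-90 9.96 shift [ 0.4 -0.9  1.3] twist -0.04 shift after twist [ 0.4 -0.9  1.3] w 94.2 F [-0.5  0.2  1.1]
```

Emit:
carry_out([
  [110, [0, -0.9, 1.3], 0],
  [140, [0, 0, 0], 0],
  [160, [0, 0, 0], 0],
  [220, [0, 0, 0], 0],
  [220, [0, 0, 0], 0],
  [220, [0, 0, 0], 0],
  [220, [0, 0, 0], 0],
  [220, [0, 0, 0], 0],
])

```text
time: 11.5
tool_pos: [0.4606, 0.005, 0.0427]
ee_rot: [-3.142, -0.0, 1.745]
wrist_force: [-0.9, 0.3, 0.5]
width: 0.0357
finger_force: 29.9
```

Emit:
carry_out([
  [220, [0, 0, -5], 0],
  [220, [0, 0, -10], 0],
  [220, [0, 0, -20], 0],
  [220, [0, 0, -25], 0],
  [220, [0, 0, -20], 5],
  [220, [0, 0, -10], 5],
  [220, [0, 0, 0], 4.3],
  [220, [0, 0, 0], 0],
])

```text
time: 12.3
tool_pos: [0.461, 0.005, 0.1338]
ee_rot: [3.14, -0.0, 1.496]
wrist_force: [-1.2, 0.4, -2.6]
width: 0.0357
finger_force: 29.9
```

```bash
python3 go.py 654.1 -22.2 130 -4.3
```

```text
t 12.3 pos [461.    5.  133.8] yaw-90 -4.3 shift [-12.7 194.6   4.1] twist 0.0 shift after twist [-12.7 194.6   4.1] w 35.7 F [-1.2  0.4 -2.6]
```

Emit:
carry_out([
  [220, [-1, 12, 0], 0],
  [220, [-2, 25, 0], 0],
  [220, [-2, 35, 0], 0],
  [220, [-2, 35, 0], 0],
  [220, [-2, 35, 0], 0],
  [220, [-2, 30, 0], 0],
  [220, [-1.7, 22, 0], 0],
  [220, [0, 0, 0], 0],
])

```text
time: 13.1
tool_pos: [0.6554, -0.023, 0.1306]
ee_rot: [-3.141, 0.0, 1.496]
wrist_force: [-0.2, 0.3, -1.7]
width: 0.0361
finger_force: 29.9
```

Emit:
carry_out([
  [220, [0, 0, 0], 0],
  [220, [0, 0, 0], 0],
])

```text
time: 13.3
tool_pos: [0.6524, -0.0221, 0.1322]
ee_rot: [-3.14, -0.0, 1.496]
wrist_force: [0.1, -0.9, -1.7]
width: 0.036
finger_force: 29.9
```

```bash
python3 go.py 654.1 -22.2 36.7 -4.3
```

```text
t 13.3 pos [652.4 -22.1 132.2] yaw-90 -4.28 shift [-0.   1.9 95.5] twist 0.02 shift after twist [-0.   1.9 95.5] w 36.0 F [ 0.1 -0.9 -1.7]
```

Emit:
carry_out([
  [220, [0, 1, 10], 0],
  [220, [0, 0, 20], 0],
  [220, [0, 0, 25], 0],
  [220, [0, 0, 20], 0],
  [220, [0, 0, 12], 0],
  [220, [0, 0, 4], 0],
  [220, [0, 0, 0], 0],
  [220, [0, 0, 0], 0],
])

```text
time: 14.1
tool_pos: [0.6549, -0.0224, 0.0431]
ee_rot: [3.139, 0.0, 1.496]
wrist_force: [0.4, 0.2, -1.9]
width: 0.0358
finger_force: 29.9
```

```bash
python3 go.py 654.1 -22.2 36.7 -4.3
```

```text
t 14.1 pos [654.9 -22.4  43.1] yaw-90 -4.31 shift [ 0.1 -0.9  6.4] twist -0.01 shift after twist [ 0.1 -0.9  6.4] w 35.8 F [ 0.4  0.2 -1.9]
```

Emit:
carry_out([
  [220, [0, -0.5, 2], 0],
  [220, [0, 0, 2], 0],
  [220, [0, 0, 1], 0],
  [220, [0, 0, 0.5], 0],
  [220, [0, 0, 0.5], 0],
  [220, [0, 0, 0.3], 0],
  [220, [0, 0, 0], 0],
  [220, [0, 0, 0], 0],
])

```text
time: 14.9
tool_pos: [0.6538, -0.0223, 0.0367]
ee_rot: [3.141, -0.0, 1.496]
wrist_force: [-2.5, 0.1, 5.4]
width: 0.0362
finger_force: 29.9
```

Seated. Release, rise and go for the bushing.

Emit:
carry_out([
  [155, [0, 0, 0], 0],
  [145, [0, 0, 0], 0],
  [120, [0, 0, 0], 0],
  [80, [0, 0, 0], 0],
  [60, [0, 0, 0], 0],
  [60, [0, 0, -10], 0],
  [60, [0, 0, -20], 0],
  [60, [0, 0, -25], 0],
])

```text
time: 15.7
tool_pos: [0.6529, -0.0222, 0.0902]
ee_rot: [-3.139, -0.0, 1.496]
wrist_force: [-0.2, -0.2, 0.4]
width: 0.0718
finger_force: 0.0
```

Emit:
carry_out([
  [40, [0, 0, -25], 0],
  [0, [0, 0, -20], 0],
  [0, [0, 0, 0], 0],
])

```text
time: 16.0
tool_pos: [0.656, -0.0225, 0.1407]
ee_rot: [3.132, 0.0, 1.496]
wrist_force: [0.6, 0.1, 0.7]
width: 0.0918
finger_force: 0.0
```

```bash
python3 go.py 470.3 -65.2 138 7.8
```

```text
t 16.0 pos [656.  -22.5 140.7] yaw-90 -4.31 shift [ -56.5 -182.     1.1] twist -12.11 shift after twist [ -17.1 -189.8    1.1] w 91.8 F [0.6 0.1 0.7]
```

Emit:
carry_out([
  [0, [-6, -20, 0], 0],
  [0, [-11, -35, 0], 0],
  [0, [-12, -38, 0], 0],
  [0, [-12, -38, 0], 0],
  [0, [-10, -32, 0], 0],
  [0, [-5.5, -18, 0], 0],
  [0, [0, 0, 0], -6],
  [0, [0, 0, 0], -6.1],
])

```text
time: 16.8
tool_pos: [0.4677, -0.065, 0.1346]
ee_rot: [-3.141, -0.0, 1.71]
wrist_force: [0.3, 1.4, -0.2]
width: 0.094
finger_force: 0.0
```

Emit:
carry_out([
  [0, [0, 0, 0], 0],
  [0, [0, 0, 0], 0],
])

```text
time: 17.0
tool_pos: [0.4686, -0.0649, 0.1347]
ee_rot: [-3.141, -0.0, 1.704]
wrist_force: [-0.5, -0.3, -0.5]
width: 0.094
finger_force: 0.0
```

```bash
python3 go.py 470.3 -65.2 50 7.8
```

```text
t 17.0 pos [468.6 -64.9 134.7] yaw-90 7.66 shift [-0.5  1.7 84.7] twist -0.14 shift after twist [-0.5  1.7 84.7] w 94.0 F [-0.5 -0.3 -0.5]
```

Emit:
carry_out([
  [0, [-0.5, 1, 5], 0],
  [0, [0, 0, 15], 0],
  [0, [0, 0, 20], 0],
  [0, [0, 0, 20], 0],
  [0, [0, 0, 16], 0],
  [0, [0, 0, 9], 0],
  [0, [0, 0, 0], 0],
  [0, [0, 0, 0], 0],
])

```text
time: 17.8
tool_pos: [0.4703, -0.0654, 0.0507]
ee_rot: [3.141, 0.0, 1.706]
wrist_force: [0.7, 0.3, -0.1]
width: 0.0939
finger_force: 0.0
```

```bash
python3 go.py 470.3 -65.2 50 7.8
```

```text
t 17.8 pos [470.3 -65.4  50.7] yaw-90 7.77 shift [0.2 0.  0.7] twist -0.03 shift after twist [0.2 0.  0.7] w 93.9 F [ 0.7  0.3 -0.1]
```

Emit:
carry_out([
  [120, [0, 0, 0], 0],
  [160, [0, 0, 0], 0],
  [175, [0, 0, 0], 0],
  [185, [0, 0, 0], 0],
  [240, [0, 0, 0], 0],
  [240, [0, 0, 0], 0],
  [240, [0, 0, 0], 0],
  [240, [0, 0, 0], 0],
])

```text
time: 18.6
tool_pos: [0.4699, -0.0653, 0.0503]
ee_rot: [-3.142, -0.0, 1.707]
wrist_force: [0.7, -1.0, 0.7]
width: 0.0333
finger_force: 0.0
```

Emit:
carry_out([
  [240, [0, 0, -5], 0],
  [240, [0, 0, -10], 0],
  [240, [0, 0, -20], 0],
  [240, [0, 0, -25], 0],
  [240, [0, 0, -20], 4],
  [240, [0, 0, -10], 4],
  [240, [0, 0, 0], 4.1],
  [240, [0, 0, 0], 0],
])

```text
time: 19.4
tool_pos: [0.4702, -0.0654, 0.1415]
ee_rot: [3.14, 0.0, 1.496]
wrist_force: [-0.0, -0.6, -2.3]
width: 0.0274
finger_force: 30.0
```

```bash
python3 go.py 659.3 47.6 138 -4.3
```

```text
t 19.4 pos [470.2 -65.4 141.5] yaw-90 -4.3 shift [126.9 180.    3.7] twist -0.0 shift after twist [126.9 180.1   3.7] w 27.4 F [-0.  -0.6 -2.3]
```

The fingers hadn't quite closed when the lift began, so the grip may sit higher on the hub than planned. I check the picture.

Run:
```python
from h import *
s=robot.snapshot("scene"); cv2.imwrite("pics/s3.png",cv2.resize(s[90:230,160:340],None,fx=4.3,fy=4.3,interpolation=cv2.INTER_CUBIC))
o=robot.get_obs()["tool_pos"]
for dz in(-.034,-.024,-.014,0): print(dz,((proj("scene",o+[0,0,dz])-[160,90])*4.3).round(0))
```

```text
-0.034 [[298. 308.]]
-0.024 [[298. 290.]]
-0.014 [[297. 272.]]
0 [[297. 246.]]
```

View pics/s3.png

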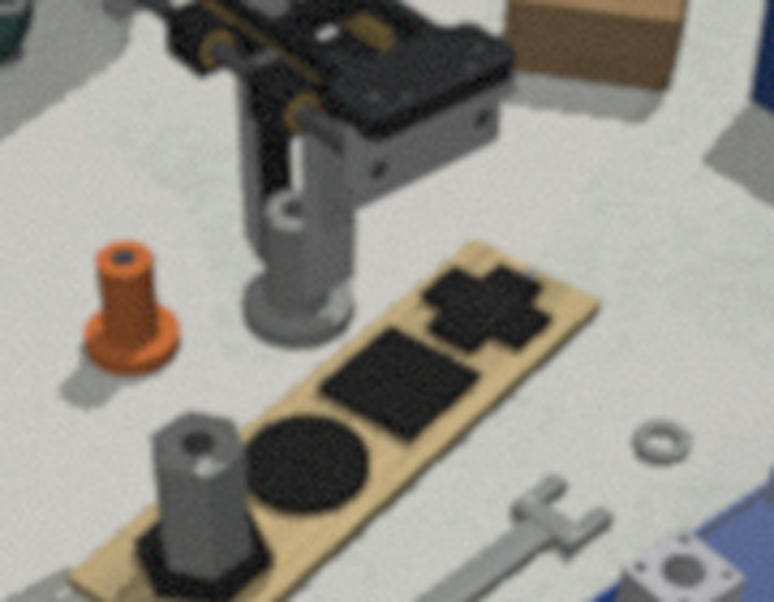

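The bushing hangs upright. Its hub top is at (290,209) and its foot at (298,347), about 35 mm below the TCP, so slip was at most 2 mm. The sleeve, block and bushing pads are empty. I carry it on.

Emit:
carry_out([
  [240, [7, 10, 0], 0],
  [240, [15, 22, 0], 0],
  [240, [22, 31, 0], 0],
  [240, [24, 34, 0], 0],
  [240, [24, 34, 0], 0],
  [240, [21, 29, 0], 0],
  [240, [13.9, 20, 0], 0],
  [240, [0, 0, 0], 0],
])

```text
time: 20.25
tool_pos: [0.661, 0.0503, 0.1382]
ee_rot: [-3.14, -0.001, 1.499]
wrist_force: [0.1, 0.8, -1.9]
width: 0.0274
finger_force: 30.0
```

Emit:
carry_out([
  [240, [0, 0, 0], 0],
  [240, [0, 0, 0], 0],
])

```text
time: 20.45
tool_pos: [0.6584, 0.0475, 0.1399]
ee_rot: [-3.14, 0.0, 1.496]
wrist_force: [-0.2, -0.0, -1.6]
width: 0.0275
finger_force: 30.0
```

```bash
python3 go.py 659.3 47.6 50 -4.3
```

```text
t 20.45 pos [658.4  47.5 139.9] yaw-90 -4.31 shift [ 0.2  1.  89.9] twist -0.01 shift after twist [ 0.2  1.  89.9] w 27.5 F [-0.2 -0.  -1.6]
```

Emit:
carry_out([
  [240, [0, 0, 10], 0],
  [240, [0, 0, 20], 0],
  [240, [0, 0, 25], 0],
  [240, [0, 0, 20], 0],
  [240, [0, 0, 10], 0],
  [240, [0, 0, 4], 0],
  [240, [0, 0, 0], 0],
  [240, [0, 0, 0], 0],
])

```text
time: 21.25
tool_pos: [0.6598, 0.0476, 0.0529]
ee_rot: [3.139, -0.0, 1.495]
wrist_force: [-0.1, -0.3, -2.0]
width: 0.0279
finger_force: 30.0
```

Emit:
carry_out([
  [240, [0, 0, 1.5], 0],
  [240, [0, 0, 1.5], 0],
  [240, [0, 0, 0], 0],
  [240, [0, 0, 0], 0],
])

```text
time: 21.65
tool_pos: [0.659, 0.0477, 0.0485]
ee_rot: [3.141, -0.0, 1.496]
wrist_force: [-0.3, 0.2, -1.1]
width: 0.0276
finger_force: 30.0
```

Emit:
carry_out([
  [240, [0, 0, 1], 0],
  [240, [0, 0, 1], 0],
  [240, [0, 0, 0], 0],
  [240, [0, 0, 0], 0],
])

```text
time: 22.05
tool_pos: [0.6591, 0.0477, 0.0464]
ee_rot: [3.141, -0.0, 1.496]
wrist_force: [0.2, -0.2, -1.0]
width: 0.0279
finger_force: 30.0
```

Emit:
carry_out([
  [240, [0, 0, 0.7], 0],
  [240, [0, 0, 0], 0],
  [240, [0, 0, 0], 0],
])

```text
time: 22.35
tool_pos: [0.6591, 0.0477, 0.0464]
ee_rot: [3.141, -0.0, 1.496]
wrist_force: [-0.8, 0.1, 2.8]
width: 0.0275
finger_force: 30.0
```

Emit:
carry_out([
  [240, [0, 0, 0.5], 0],
  [240, [0, 0, 0], 0],
  [240, [0, 0, 0], 0],
])

```text
time: 22.65
tool_pos: [0.6591, 0.0476, 0.0464]
ee_rot: [3.141, -0.0, 1.495]
wrist_force: [-1.9, -0.3, 5.3]
width: 0.0275
finger_force: 30.0
```

Seated. Release, then on to the hex.

Emit:
carry_out([
  [175, [0, 0, 0], 0],
  [165, [0, 0, 0], 0],
  [140, [0, 0, 0], 0],
  [90, [0, 0, 0], 0],
  [60, [0, 0, 0], 0],
  [60, [0, 0, 0], 0],
  [60, [0, 0, -20], 0],
  [60, [0, 0, -25], 0],
])

```text
time: 23.45
tool_pos: [0.6577, 0.0477, 0.0885]
ee_rot: [-3.137, 0.0, 1.496]
wrist_force: [0.6, 0.7, 0.6]
width: 0.0715
finger_force: 0.0
```

Emit:
carry_out([
  [40, [0, 0, -25], 0],
  [0, [0, 0, -25], 0],
  [0, [0, 0, 0], 0],
])

```text
time: 23.75
tool_pos: [0.6615, 0.0477, 0.1453]
ee_rot: [3.132, -0.001, 1.496]
wrist_force: [0.9, 0.8, 1.0]
width: 0.0916
finger_force: 0.0
```

```bash
python3 go.py 478.5 -130.2 140 7.8
```

```text
t 23.75 pos [661.5  47.7 145.3] yaw-90 -4.31 shift [-191.1 -169.2    3.6] twist -12.11 shift after twist [-151.4 -205.5    3.6] w 91.6 F [0.9 0.8 1. ]
```

Emit:
carry_out([
  [0, [-19, -17, 0], 0],
  [0, [-32, -28, 0], 0],
  [0, [-34, -30, 0], 0],
  [0, [-34, -30, 0], 0],
  [0, [-32, -28, 0], 0],
  [0, [-25, -22, 0], 0],
  [0, [-15, -14, 0], -6],
  [0, [0, 0, 0], -6.1],
])

```text
time: 24.55
tool_pos: [0.4737, -0.1316, 0.1386]
ee_rot: [-3.139, -0.0, 1.708]
wrist_force: [0.4, 0.2, 0.3]
width: 0.0941
finger_force: 0.0
```

Emit:
carry_out([
  [0, [0, 0, 0], 0],
  [0, [0, 0, 0], 0],
])

```text
time: 24.75
tool_pos: [0.4758, -0.1298, 0.1391]
ee_rot: [-3.14, -0.001, 1.705]
wrist_force: [0.5, -0.2, -0.4]
width: 0.0943
finger_force: 0.0
```

```bash
python3 go.py 478.5 -130.2 46 8
```

```text
t 24.75 pos [ 475.8 -129.8  139.1] yaw-90 7.67 shift [-0.8  2.8 93.1] twist -0.33 shift after twist [-0.8  2.8 93.1] w 94.3 F [ 0.5 -0.2 -0.4]
```

Emit:
carry_out([
  [0, [-0.6, 2, 5], 0],
  [0, [0, 0, 15], 0],
  [0, [0, 0, 20], 0],
  [0, [0, 0, 25], 0],
  [0, [0, 0, 18], 0],
  [0, [0, 0, 10], 0],
  [0, [0, 0, 0], 0],
  [0, [0, 0, 0], 0],
])

```text
time: 25.55
tool_pos: [0.4787, -0.1304, 0.0475]
ee_rot: [3.141, 0.0, 1.707]
wrist_force: [-0.1, -0.3, 0.2]
width: 0.094
finger_force: 0.0
```

Emit:
carry_out([
  [110, [0, 0, 0], 0],
  [140, [0, 0, 0], 0],
  [160, [0, 0, 0], 0],
  [220, [0, 0, 0], 0],
  [220, [0, 0, 0], 0],
  [220, [0, 0, 0], 0],
  [220, [0, 0, 0], 0],
  [220, [0, 0, 0], 0],
])

```text
time: 26.35
tool_pos: [0.4784, -0.1304, 0.0472]
ee_rot: [3.141, -0.0, 1.707]
wrist_force: [-0.6, 0.0, 0.6]
width: 0.0375
finger_force: 29.4
```

Emit:
carry_out([
  [220, [0, 0, 0], 0],
  [220, [0, 0, 0], 0],
  [220, [0, 0, 0], 0],
])

```text
time: 26.65
tool_pos: [0.4784, -0.1303, 0.0472]
ee_rot: [3.141, -0.0, 1.707]
wrist_force: [2.0, 1.2, -0.4]
width: 0.0371
finger_force: 29.4
```

Run:
```python
from h import *
cv2.imwrite("pics/s4.png",cv2.resize(robot.snapshot("scene")[110:260,150:310],None,fx=4,fy=4,interpolation=cv2.INTER_CUBIC))
```

```text
(no output)
```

View pics/s4.png

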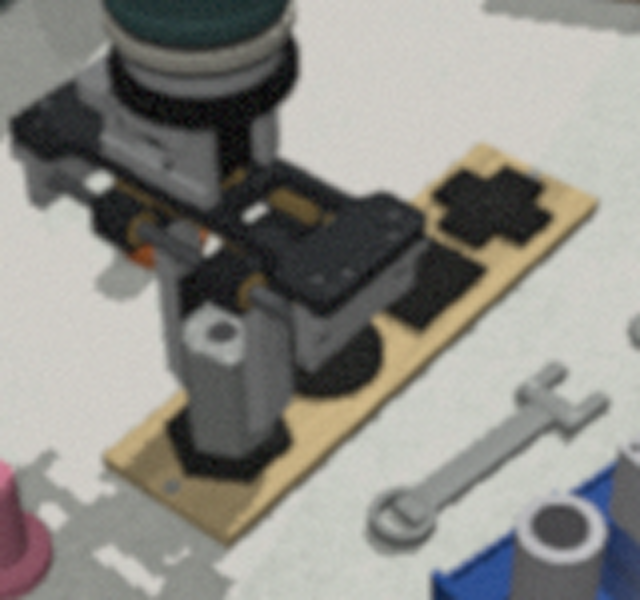

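The fingers hold the hex, but 37.1 mm is too wide for flats measuring 36, so it's gripped a few degrees askew. I'll measure its yaw from the first pictures.

Run:
```python
from h import *
t=cv2.imread("pics/top0.png")[190:235,255:300]; s=cv2.imread("pics/scene0.png")[180:225,187:232]
f=lambda a:cv2.convertScaleAbs(cv2.resize(a,(396,396),interpolation=cv2.INTER_CUBIC),alpha=1.3)
a,b=f(t),f(s)
# predicted top hex for yaw 8 +-6, drawn as reference vertices
for im,n,o in((a,"top",(255,190)),(b,"scene",(187,180))):
    for y,c in((2,(0,0,255)),(8,(0,255,0)),(14,(255,0,0))):
        an=np.radians(y+30+60*np.arange(6)); P=np.c_[478.5+20.78*np.cos(an),-130.2+20.78*np.sin(an),78+0*an]/1000
        for q in ((proj(n,P)-o)+.5)*8.8-.5: cv2.circle(im,tuple(int(v) for v in q.round()),3,c,1)
cv2.imwrite("pics/hx.png",np.hstack([a,b]))
```

```text
(no output)
```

View pics/hx.png

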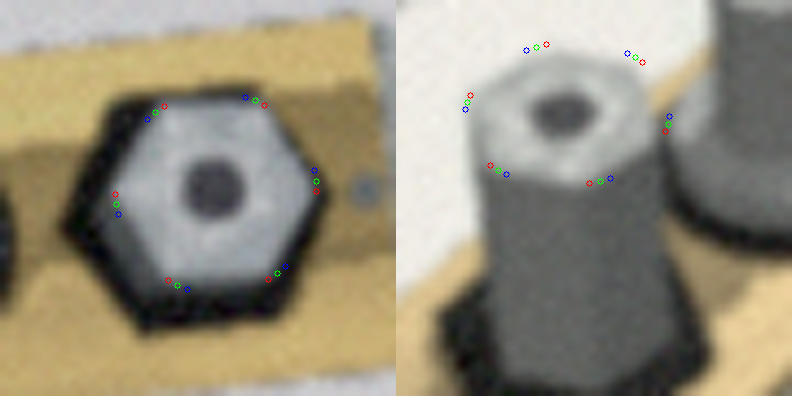

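In the top view the hex's upper edge runs nearly level from (165,100) to (258,97), matching the 2° markers. Its yaw is therefore about 2°, against my 7.8°. I open a little, twist by 5.5° and regrip.

Emit:
carry_out([
  [150, [0, 0, 0], 0],
  [130, [0, 0, 0], 0],
  [110, [0, 0, 0], 0],
  [110, [0, 0, 0], 0],
  [110, [0, 0, 0], 3],
  [110, [0, 0, 0], 2.5],
  [110, [0, 0, 0], 0],
  [140, [0, 0, 0], 0],
])

```text
time: 27.5
tool_pos: [0.4781, -0.1304, 0.0471]
ee_rot: [-3.142, -0.0, 1.612]
wrist_force: [0.1, -0.3, 0.7]
width: 0.0486
finger_force: 0.0
```

Emit:
carry_out([
  [150, [0, 0, 0], 0],
  [160, [0, 0, 0], 0],
  [220, [0, 0, 0], 0],
  [220, [0, 0, 0], 0],
  [220, [0, 0, 0], 0],
  [220, [0, 0, 0], 0],
  [220, [0, 0, 0], 0],
])

```text
time: 28.2
tool_pos: [0.4784, -0.1304, 0.0472]
ee_rot: [3.141, -0.0, 1.611]
wrist_force: [1.8, 0.1, -0.6]
width: 0.0358
finger_force: 30.0
```

Width is 35.8 mm, gripped square on the flats. Lift.

Emit:
carry_out([
  [220, [0, 0, -5], 0],
  [220, [0, 0, -10], 0],
  [220, [0, 0, -20], 0],
  [220, [0, 0, -25], 0],
  [220, [0, 0, -20], 3.3],
  [220, [0, 0, -10], 3.3],
  [220, [0, 0, 0], 0],
  [220, [0, 0, 0], 0],
])

```text
time: 29.0
tool_pos: [0.4779, -0.1304, 0.1371]
ee_rot: [-3.141, -0.0, 1.497]
wrist_force: [0.7, 0.0, -3.2]
width: 0.0358
finger_force: 30.0
```

```bash
python3 go.py 664.5 117.4 138 -4.3
```

```text
t 29.0 pos [ 477.9 -130.4  137.1] yaw-90 -4.24 shift [260.9 167.8  -0.9] twist 0.06 shift after twist [261.1 167.5  -0.9] w 35.8 F [ 0.7  0.  -3.2]
```

Emit:
carry_out([
  [220, [8, 5, 0], 0],
  [220, [18, 12, 0], 0],
  [220, [26, 17, 0], 0],
  [220, [30, 19, 0], 0],
  [220, [32, 20, 0], 0],
  [220, [32, 20, 0], 0],
  [220, [32, 20, 0], 0],
  [220, [32, 20, 0], 0],
])

```text
time: 29.8
tool_pos: [0.6267, 0.0711, 0.1355]
ee_rot: [-3.139, -0.0, 1.497]
wrist_force: [-0.0, -0.8, -2.7]
width: 0.036
finger_force: 30.0
```

Emit:
carry_out([
  [220, [26, 17, 0], 0],
  [220, [16, 11, 0], 0],
  [220, [9, 6, 0], 0],
  [220, [0, 0, 0], 0],
  [220, [0, 0, 0], 0],
  [220, [0, 0, 0], 0],
])

```text
time: 30.4
tool_pos: [0.6638, 0.1163, 0.1371]
ee_rot: [-3.141, 0.0, 1.495]
wrist_force: [0.5, 0.3, -2.0]
width: 0.0361
finger_force: 30.0
```

```bash
python3 go.py 664.5 117.4 41.2 -4.3
```

```text
t 30.4 pos [663.8 116.3 137.1] yaw-90 -4.37 shift [ 1.2  0.7 95.9] twist -0.07 shift after twist [ 1.2  0.7 95.9] w 36.1 F [ 0.5  0.3 -2. ]
```

Emit:
carry_out([
  [220, [1, 0, 10], 0],
  [220, [0, 0, 20], 0],
  [220, [0, 0, 25], 0],
  [220, [0, 0, 20], 0],
  [220, [0, 0, 12], 0],
  [220, [0, 0, 3], 0],
  [220, [0, 0, 0], 0],
  [220, [0, 0, 0], 0],
])

```text
time: 31.2
tool_pos: [0.6653, 0.1183, 0.0487]
ee_rot: [3.139, -0.001, 1.495]
wrist_force: [-0.1, -0.1, -2.4]
width: 0.0354
finger_force: 30.0
```

Emit:
carry_out([
  [220, [0, 0, 1.5], 0],
  [220, [0, 0, 1.5], 0],
  [220, [0, 0, 0], 0],
  [220, [0, 0, 0], 0],
])

```text
time: 31.6
tool_pos: [0.6644, 0.1184, 0.0443]
ee_rot: [3.141, -0.0, 1.496]
wrist_force: [0.2, -0.2, -2.3]
width: 0.0356
finger_force: 30.0
```

Emit:
carry_out([
  [220, [0, 0, 1], 0],
  [220, [0, 0, 1], 0],
  [220, [0, 0, 0.5], 0],
  [220, [0, 0, 0.5], 0],
  [220, [0, 0, 0], 0],
  [220, [0, 0, 0], 0],
])

```text
time: 32.2
tool_pos: [0.6643, 0.1183, 0.0413]
ee_rot: [-3.142, -0.0, 1.496]
wrist_force: [0.4, 0.0, -1.2]
width: 0.0359
finger_force: 30.0
```

Emit:
carry_out([
  [220, [0, 0, 0.4], 0],
  [220, [0, 0, 0], 0],
  [220, [0, 0, 0], 0],
])

```text
time: 32.5
tool_pos: [0.6644, 0.1183, 0.0413]
ee_rot: [3.141, -0.0, 1.496]
wrist_force: [-1.0, 0.0, 1.4]
width: 0.0361
finger_force: 30.0
```

Emit:
carry_out([
  [220, [0, 0, 0.5], 0],
  [220, [0, 0, 0], 0],
  [220, [0, 0, 0], 0],
])

```text
time: 32.8
tool_pos: [0.6644, 0.1183, 0.0413]
ee_rot: [3.141, -0.0, 1.496]
wrist_force: [-5.0, -1.8, 4.9]
width: 0.036
finger_force: 30.0
```

Emit:
carry_out([
  [155, [0, 0, 0], 0],
  [145, [0, 0, 0], 0],
  [120, [0, 0, 0], 0],
  [80, [0, 0, 0], 0],
  [60, [0, 0, 0], 0],
  [60, [0, 0, 0], 0],
  [60, [0, 0, -20], 0],
  [60, [0, 0, -25], 0],
])

```text
time: 33.6
tool_pos: [0.6631, 0.1181, 0.0836]
ee_rot: [-3.137, 0.001, 1.496]
wrist_force: [-0.2, 0.2, -0.4]
width: 0.0718
finger_force: 0.0
```

Emit:
carry_out([
  [60, [0, 0, -25], 0],
  [60, [0, 0, -25], 0],
  [60, [0, -20, -10], 0],
  [60, [0, -40, 0], 0],
  [60, [0, -45, 0], 0],
  [60, [0, -45, 0], 0],
  [60, [0, -45, 0], 0],
  [60, [0, -30, 0], 0],
])

```text
time: 34.4
tool_pos: [0.4374, 0.1354, 0.1453]
ee_rot: [-3.141, -0.0, 1.496]
wrist_force: [-0.2, 0.3, 0.3]
width: 0.0716
finger_force: 0.0
```

Emit:
carry_out([
  [60, [0, -30, 0], 0],
  [60, [0, 0, 0], 0],
  [60, [0, 0, 0], 0],
])

```text
time: 34.7
tool_pos: [0.4104, 0.1376, 0.1458]
ee_rot: [3.139, -0.001, 1.496]
wrist_force: [0.2, 0.0, 0.5]
width: 0.072
finger_force: 0.0
```

Run:
```python
from h import *
a=robot.snapshot("top")[70:170,110:300]; b=robot.snapshot("scene")[120:300,230:420]
cv2.imwrite("pics/f1.png",np.vstack([cv2.resize(a,(570,300)),cv2.resize(b,(310,294)) @ np.eye(3) if 0 else cv2.copyMakeBorder(cv2.resize(b,(310,294)),0,0,0,260,0)]))
```

```text
(no output)
```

View pics/f1.png

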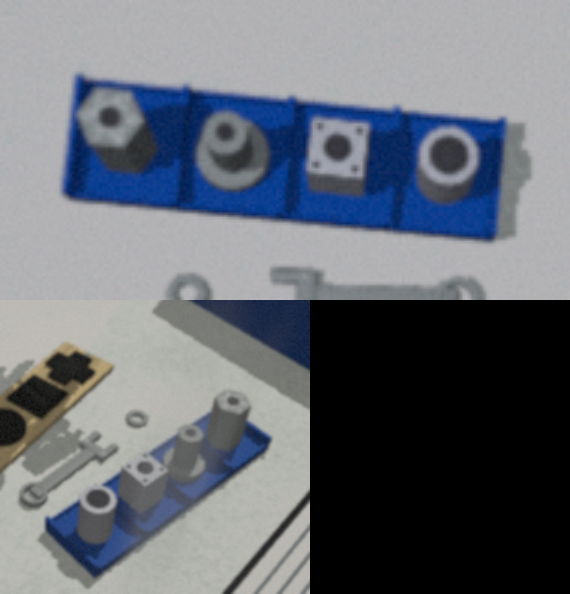

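All four parts stand upright in their bays. In the top view, left to right, they are the hex (110,130), bushing (232,155), block (338,155) and sleeve (448,165), which is the reverse order, each about central. The arm is clear.

```bash
python3 -c "
from bench import robot
print(robot.close_job())"
```

```text
the job is handed in; nothing more can be done
None
```

All four parts are in the kit rack in reverse order (left to right: hex, bushing, block, sleeve), standing upright and about central in their bays, and the job was handed in at about 35 s of the 80 s limit.

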